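# Fit the nested lids to the calibration dock and take the dust cover off

## Robot

A 6-joint arm with a two-finger parallel gripper is mounted at the origin on the work surface. World frame = base frame: x ahead of the robot, y to its left, z up, the work surface at z = 0. Lengths are in m, angles in rad, forces in N, time in s.
With the tool pointing down it reaches from about 0.35 to 0.875 m from the base axis. Payload 4.2 kg.
Tool frame: the origin (TCP) lies on the centre line of the jaws, within the pads' length; the fingertips stand 14 mm ahead of it and the grasp point (between the pads) lies 5 mm behind it; z points along the fingers, y is the direction in which the jaws open and shut (so a half turn about z gives the same grasp; the last joint's range is limited). The gripper opens to 87 mm and grips with 3 to 60 N. Pads are 19 mm wide; open, the fingers measure 117 mm over their backs; the gripper's body (75 mm by 190 mm) begins 51 mm behind the grasp point.
Start: joints at [0.259, 0.385, 0.008, 0, -1.194, -0.259], TCP at [0.625, 0, 0.198] pointing down, gripper open.
Joint ranges: [-3.14, 3.14], [-1.21, 2.06], [-1.07, 1.41], [-3.16, 2.05], [-2.99, -0.16], [-3.1, 3.1]. Speed limits (rad/s): [2.79, 2.79, 3.14, 3.14, 3.14, 3.14].

## Interface

Orientations are given as a 3x3 rotation matrix whose columns are the frame's x, y, z axes.
In Python, from bench import get_state, capture, camera_info, hand_in gives the robot as it stands.
- The arm moves only by the tool send_rows, never from a script. Its argument "steps" is text: rows parted by semicolons, each of 4 numbers parted by spaces: the shift along the tool's x, y, z in m, then the turn about the tool's z in rad. In form: x y z yaw; .... A call has 1 to 12 rows; each row shifts and turns the pose as measured when the row begins, along the tool's axes as they then stand; what a row does not reach is not made up. A row lasts 1/8 s, in which the tool goes at most 62.5 mm and 10.7 degrees, less where a joint would pass 70% of its speed; a pose out of reach is approached as far as the arm can. A call with a gripper value outside its range is refused whole. "claw" is the closure, from 0 (fully open) to 1 (shut), set as the call begins (left out, the last holds). The fingers move at their own pace and stop on an object; the grip force is fixed at half the most. Time passes only in rows, so rows that do not move let the fingers close. It gives the time, the measured TCP pose, the force and the opening at its end, in the units of the state.
- get_state(): the state, without advancing time (a new reading comes with each control period).
- capture(name): name is "scene" or "side" or "wrist"; returns the picture (480x640x3 uint8, blue, green, red); there is no depth.
- camera_info(name): a dict with "fx", "fy", "cx", "cy" (pixels), "position" and "orientation" of the camera in the world. Camera axes: x right, y up, looking along -z (the intrinsics and any distortion apply to the point x, -y, -z); pixel columns grow to the right and rows downward; lengths in m; the calibration is good to about 2 mm. A picture is of the moment at which its call begins: read the wrist's pose just before it. camera_info takes no time and is no camera call; for the wrist camera it gives the pose at the moment of the call.
- hand_in(): hands the job in, once; it reports no verdict.
The state is a dict: "clock": time; "joints": joint angles; "dq": joint speeds; "tau": joint torques, N m; "eef_pos": TCP position; "eef_rot": TCP orientation; "wrist_force": force on the tool from outside, world axes, zero at the start; "wrist_torque": the same for the moment, N m; "opening": finger opening in m.
Only numpy, scipy, OpenCV 4.12 (cv2) and the standard library are available. Lean on these libraries where they do the work, as an engineer would, in place of code of your own. Each camera call takes 0.05 s, during which the arm holds its last target. There are 200 camera calls.

## Task

Get the gas-detector calibration dock ready: turn its lock ring by the upright lug post until the lug lines up with the locked mark (between the two raised ribs) and let go of it, then pick up the nested lid pair by the steel stem, lower it gently (do not drop it) so that the seal lid sits fully home in the chamber mouth, and let go. Then take the outer dust cover by its sleeve and lift it alone, straight up off the stem, leaving the seal lid undisturbed in the chamber, and finish holding the cover level and still, about 10 cm above where it sat. The cover must stay on the seal lid until that lid is home, and the other things on the desk stay where they are.

Things in the scene. Friction and masses are not known exactly. Their poses are not given: they have to be found in the camera images.
- mouth (a point): Centre of the chamber's open top, on the plane of its rim, 100 mm above the desk. The dock is fixed: a grey round plate 210 mm wide, 12 mm thick, with an upright aluminium chamber, 100 mm outside, 88 mm inside diameter, rim at 100 mm, inner floor at 18 mm. z is up, the chamber's axis; x, y turn with the dock. A 30 mm brass outlet stub sticks out of the chamber's +x side 70 mm up
- lock_ring (a joint): Angle of the captive steel lock ring (132 mm across, 14 mm high, 14 to 28 mm above the desk) that turns on the dock around the chamber's axis; 0 = lug at the open mark (a steel dot), grows counter-clockwise seen from above, 1.0 rad = lug at the locked mark, turns on to a stop at 1.25 rad. Stays where it is left; takes about 2 N at the lug post to turn
- lug_post (a point): The ring's lug ends in an upright round steel post, 14 mm diameter, at 90 mm from the chamber's axis, its free part from 26 to 76 mm above the desk; this point is on the post's axis 56 mm above the desk. It moves with the ring; its z is up
- lock_mark (a point): The locked mark: point on the plate's top, 12 mm above the desk, 90 mm from the chamber's axis, midway between two raised steel ribs; the lug post stands straight above it when the ring reads 1.0 rad
- seal_lid: Inner (seal) lid, loose, aluminium, about 0.35 kg; origin at the centre of its underside, z up. Plug 12 mm deep (68 mm wide at the underside, 82 mm from 7 mm up), flange 100 mm wide from 12 to 18 mm, 16 mm steel stem from 18 to 80 mm, sticking 28 mm out of the cover's sleeve. Starts on the desk under the cover. Home: plug in the mouth, flange on the rim, origin 12 mm below the mouth point
- stem (a point): Centre of the bare part of the seal lid's stem, 67 mm above the underside of the seal lid (the bare part goes from 52 to 80 mm)
- dust_cover: Outer lid, a loose black plastic dust cover, about 0.18 kg: disc 112 mm wide, 4 mm thick, with a 5 mm skirt below its edge that sits loosely (2.5 mm play) round the seal lid's flange, and an upright sleeve (tube) on top. Origin at the centre of the disc's underside, which rests on the flange 18 mm above the seal lid's underside; z up
- sleeve (a point): Centre of the cover's sleeve, 19 mm above the cover's origin: a tube 44 mm outside, 26 mm inside diameter, from 4 to 34 mm above the cover's origin; while nested the 16 mm stem stands in its middle and ends 28 mm above the sleeve's top
- detector: Bystander: yellow hand-held gas detector lying flat, 100 x 56 x 30 mm; origin at the centre of its underside
- filter_ring: Bystander: white ring 48 mm across, 12 mm high; origin at the centre of its underside
- blank_lid: Bystander: plain single aluminium lid 84 mm across with a short 20 mm knob, 26 mm high in all; origin at the centre of its underside
- cal_bottle: Bystander: upright aluminium can 64 mm across, 170 mm high; origin at the centre of its underside
- driver: Bystander: screwdriver lying on the desk, 170 mm long; origin under its middle
- sensor_jar: Bystander: small clear jar 48 mm across, 55 mm high with a black cap; origin at the centre of its underside
Things that resemble listed ones, but are neither listed nor needed, are in the scene too. Of the things that look like the part that bears mouth, the middle-sized one is meant.

How it is judged:
By the outcome, as a careful person would: the job done as asked, in the order asked, and still so for the second after the job is handed in, while the arm keeps its last pose, push and grip.
It also fails if it takes over 72 s, if anything falls off the work surface, if the arm or the gripper's body presses on something with over 40 N, if the wrist force passes 120 N, or if a joint passes its speed limit or range.

## Working session

There is one attempt and no reset: what is moved stays moved. The work goes in short steps, Python scripts to look and compute and a tool call to move; the robot and the scene stay as the last step left them, time stands still between calls to the robot, and variables do not carry over. Pictures are saved under pics/ and viewed, about 8 in all and at most 12, crops included, and the job is handed in when it is done.

Besides the shell and the picture viewer there is one more tool, called after "Emit:" by a JSON object that holds its "op" and its "data", one argument or row to a line. send_rows: Moves the arm, as the interface text tells. Its arguments: {"type":"object","properties":{"steps":{"type":"string"},"claw":{"type":"number"}},"required":["steps"]}

```bash
mkdir -p pics; ls; python3 - <<'E'
from bench import *
import cv2
s=get_state();print(s['clock'],s['eef_pos'],s['eef_rot'],s['opening'])
for n in("scene","side","wrist"):
    print(n,camera_info(n)); cv2.imwrite(f"pics/{n}0.png",capture(n))
E
```

```text
pics
0.0 [6.24349635e-01 4.02660274e-05 1.96867822e-01] [[-1.69446446e-04 -9.99997620e-01 -2.17530201e-03]
 [-9.99999983e-01  1.69606161e-04 -7.32374871e-05]
 [ 7.36062574e-05  2.17528956e-03 -9.99997631e-01]] 0.08708646810300974
scene {'fx': 469.47279709688, 'fy': 469.47279709688, 'cx': 316.1805400496205, 'cy': 238.16389095941273, 'position': array([ 0.85334524, -0.32409994,  0.89994035]), 'orientation': array([[ 0.71910459, -0.59373207,  0.36106898],
       [ 0.6948314 ,  0.62174749, -0.3614407 ],
       [-0.0098948 ,  0.51079574,  0.85964517]])}
side {'fx': 459.8715674892256, 'fy': 459.8715674892256, 'cx': 321.1268534697883, 'cy': 237.65177448395804, 'position': array([ 0.01949165, -0.78459147,  0.63352169]), 'orientation': array([[ 8.73901447e-01,  2.42969763e-01, -4.21024887e-01],
       [-4.86102834e-01,  4.35834240e-01, -7.57464554e-01],
       [-5.43921872e-04,  8.66610760e-01,  4.98984463e-01]])}
wrist {'fx': 385.1204610510142, 'fy': 385.1204610510142, 'cx': 318.1393208146339, 'cy': 235.6264251197092, 'position': array([ 0.6241482 , -0.06808598,  0.38287326]), 'orientation': array([[-9.99993601e-01, -1.42692314e-03,  3.28052576e-03],
       [ 5.57871439e-04, -9.67989546e-01, -2.50989894e-01],
       [ 3.53365793e-03, -2.50986458e-01,  9.67984148e-01]])}
```

View pics/scene0.png

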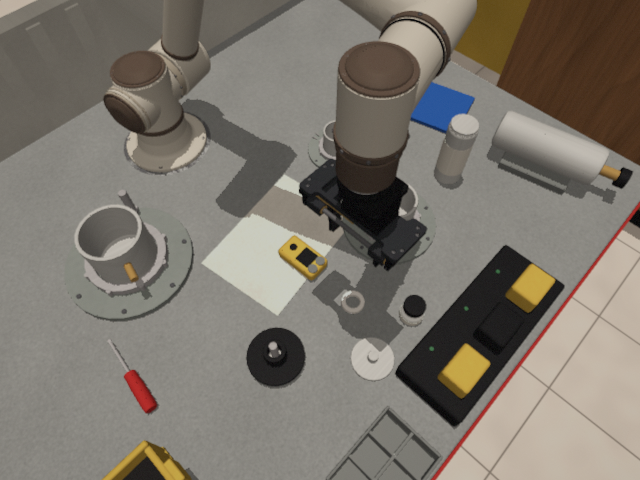

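View pics/side0.png

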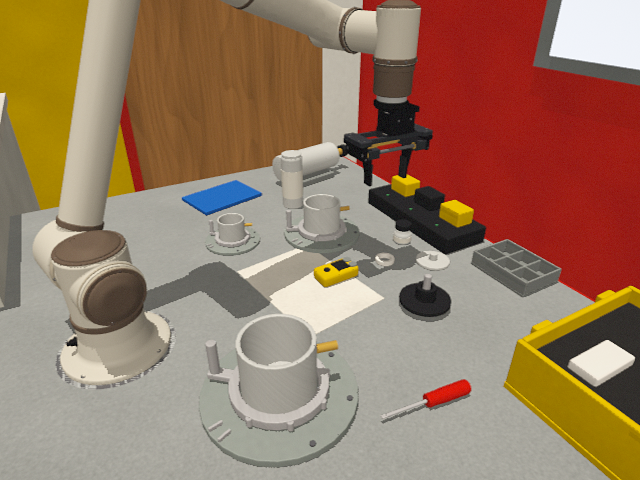

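Three docks are visible: the nearest one at side (275,380), a small one at side (231,232), and one behind the gripper at side (322,215). The nested lids are at scene (275,352) and side (425,297). Next I'll check plate sizes and the wrist view.

```bash
cat > h.py <<'E'
import numpy as np, cv2
from bench import *
def ray(c,u,v):
    d=np.array([(u-c['cx'])/c['fx'],-(v-c['cy'])/c['fy'],-1.]); return c['position'],c['orientation']@d
def onz(c,u,v,z):
    p,d=ray(c,u,v); return p+d*(z-p[2])/d[2]
def proj(c,P):
    q=c['orientation'].T@(np.asarray(P)-c['position']); return np.array([c['cx']+c['fx']*q[0]/-q[2], c['cy']+c['fy']*q[1]/q[2]])
def tri(*rs):
    A=np.zeros((3,3));b=np.zeros(3)
    for p,d in rs:
        d=d/np.linalg.norm(d);M=np.eye(3)-np.outer(d,d);A+=M;b+=M@p
    X=np.linalg.solve(A,b); return X,[np.linalg.norm(np.cross(X-p,d/np.linalg.norm(d))) for p,d in rs]
E
python3 - <<'E'
from h import *
s=camera_info('side')
for n,l,r in(('near',(200,400),(358,395)),('small',(205,241),(261,240)),('far',(284,233),(359,233))):
    a,b=onz(s,*l,.012),onz(s,*r,.012);print(n,a,b,np.linalg.norm(a-b),(a+b)/2)
print(onz(s,425,300,.0))
c=camera_info('scene');print(onz(c,275,358,.02), onz(c,273,346,.08))
E
```

```text
near [ 0.10063593 -0.21955654  0.012     ] [ 0.33821291 -0.33977389  0.012     ] 0.2662612137180553 [ 0.21942442 -0.27966522  0.012     ]
small [0.26381308 0.29448099 0.012     ] [0.3967525  0.22645622 0.012     ] 0.14933271031038287 [0.33028279 0.26046861 0.012     ]
far [0.46699265 0.23119396 0.012     ] [0.64759339 0.13050697 0.012     ] 0.20677160825968055 [0.55729302 0.18085047 0.012     ]
[ 0.62103446 -0.1798619   0.        ]
[ 0.61085202 -0.19796854  0.02      ] [ 0.60903235 -0.1941281   0.08      ]
```

View pics/wrist0.png

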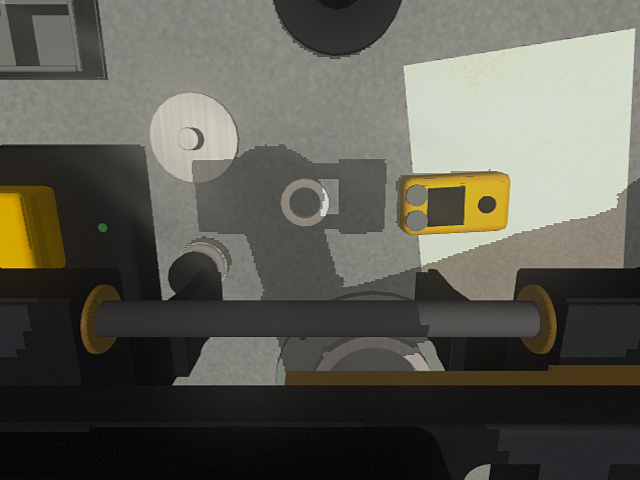

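The wrist view shows the filter ring at (305,200), the blank lid at (193,137), the detector, and the edge of the dock at (370,340). The far dock's plate measures 0.207 m, so it is the middle-sized one, at about (0.56,0.18). I'll move the wrist camera over it.

Emit:
{"op": "send_rows", "data": {
  "steps": "-0.04 0.011 -0.024 0;-0.04 0.011 -0.024 0;-0.04 0.011 -0.024 0;-0.04 0.011 -0.024 0;-0.04 0.011 -0.024 0;-0.04 0.011 -0.024 0;0 0 0 0;0 0 0 0"
}}

```text
clock: 1.15
eef_pos: [0.5557, 0.2465, 0.3404]
eef_rot: [[-0.002, -1.0, -0.011], [-1.0, 0.002, -0.002], [0.002, 0.011, -1.0]]
wrist_force: [0.8, 0.1, 0.1]
opening: 0.0874
```

```bash
python3 - <<'E'
from h import *
import pickle
C={}
for n in("scene","side","wrist"):
    c=camera_info(n); im=capture(n); C[n]=c; cv2.imwrite(f"pics/{n}1.png",im)
pickle.dump(C,open('c1.pkl','wb'))
s=get_state();print(s['eef_pos'],s['eef_rot'],C['wrist'])
w=cv2.imread('pics/wrist1.png');S=cv2.imread('pics/scene1.png');D=cv2.imread('pics/side1.png')
a=cv2.resize(S[280:430,200:350],(400,400),interpolation=cv2.INTER_CUBIC); b=cv2.resize(D[170:270,260:420],(400,250),interpolation=cv2.INTER_CUBIC)
# montage: wrist full top (640x300) + crops kept separate
out=np.zeros((600,800,3),np.uint8); out[:300,:640]=w[:300]
out[300:600,0:300]=cv2.resize(S[300:400,230:330],(300,300),interpolation=cv2.INTER_CUBIC)
out[300:600,300:740]=cv2.resize(D[170:270,270:416][:, :],(440,300),interpolation=cv2.INTER_CUBIC)
cv2.imwrite('pics/m1.png',out)
E
```

```text
[0.55605856 0.24569813 0.34053631] [[-0.00387026 -0.99992967 -0.01121065]
 [-0.9999902   0.0038941  -0.00210603]
 [ 0.00214954  0.01120239 -0.99993494]] {'fx': 385.1204610510142, 'fy': 385.1204610510142, 'cx': 318.1393208146339, 'cy': 235.6264251197092, 'position': array([0.55720128, 0.17812867, 0.52655203]), 'orientation': array([[-0.99991087, -0.00703249,  0.01134857],
       [ 0.00398347, -0.96845575, -0.24915374],
       [ 0.01274275, -0.24908632,  0.96839745]])}
```

View pics/m1.png

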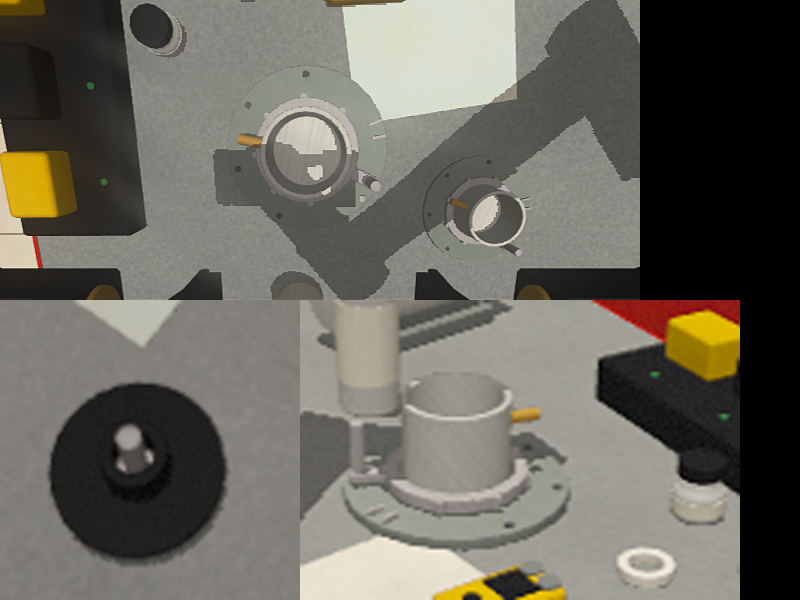

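The wrist view shows the dock rim centred near (304,154), the post top at (376,186), the ribs at (378,123–135), and the brass stub to the left. I'll measure these and check them with an overlay.

```bash
cat > m.py <<'E'
from h import *
import pickle
C=pickle.load(open('c1.pkl','rb'));w=C['wrist'];im=cv2.imread('pics/wrist1.png')
g=cv2.GaussianBlur(cv2.cvtColor(im,cv2.COLOR_BGR2GRAY),(3,3),0)
h=cv2.HoughCircles(g[60:240,220:400],cv2.HOUGH_GRADIENT_ALT,1.5,5,param1=200,param2=.7,minRadius=30,maxRadius=90)
for x,y,r in (h[0] if h is not None else []):
    x+=220;y+=60
    print('circ',x,y,r,'rim.1',onz(w,x,y,.1)[:2],r*(w['position'][2]-.1)/385,'plate',onz(w,x,y,.012)[:2],r*.514/385)
for n,l,z in(('post',(376,186),.076),('rib1',(379,123),.014),('rib2',(378,136),.014)): print(n,onz(w,*l,z))
c=C['scene'];s=C['side']
# lids: dark mask in scene
S=cv2.imread('pics/scene1.png');D=cv2.imread('pics/side1.png')
for nm,I,cc,(x0,x1,y0,y1) in(('scene',S,c,(235,320,320,400)),('side',D,s,(390,460,260,330))):
    m=(I[y0:y1,x0:x1].max(2)<60).astype(np.uint8)
    k=max(cv2.findContours(m,0,2)[0],key=cv2.contourArea)+[x0,y0]
    e=cv2.fitEllipse(cv2.convexHull(k));print(nm,e,onz(cc,*e[0],.02))
E
python3 m.py; python3 - <<'E'
import cv2
im=cv2.imread('pics/wrist1.png');cv2.imwrite('pics/w1z.png',cv2.resize(im[55:235,220:400],(600,600),interpolation=cv2.INTER_CUBIC))
E
```

```text
circ 307.0 150.0 42.126137 rim.1 [0.56386915 0.1921709 ] 0.04667269870144205 plate [0.56524477 0.19506788] 0.05624113
circ 307.0 150.0 50.673347 rim.1 [0.56386915 0.1921709 ] 0.05614238711636296 plate [0.56524477 0.19506788] 0.06765221
circ 307.0 150.0 33.887703 rim.1 [0.56386915 0.1921709 ] 0.037545112606907335 plate [0.56524477 0.19506788] 0.045242283
post [0.48389066 0.23450858 0.076     ]
rib1 [0.47265546 0.16163764 0.014     ]
rib2 [0.47337755 0.17775281 0.014     ]
scene ((275.37530517578125, 356.7914123535156), (57.32786178588867, 59.10654067993164), 36.74386978149414) [ 0.60968174 -0.19588112  0.02      ]
side ((424.6253967285156, 299.26080322265625), (33.97471618652344, 51.63898468017578), 101.01893615722656) [ 0.60304305 -0.19653296  0.02      ]
```

View pics/w1z.png

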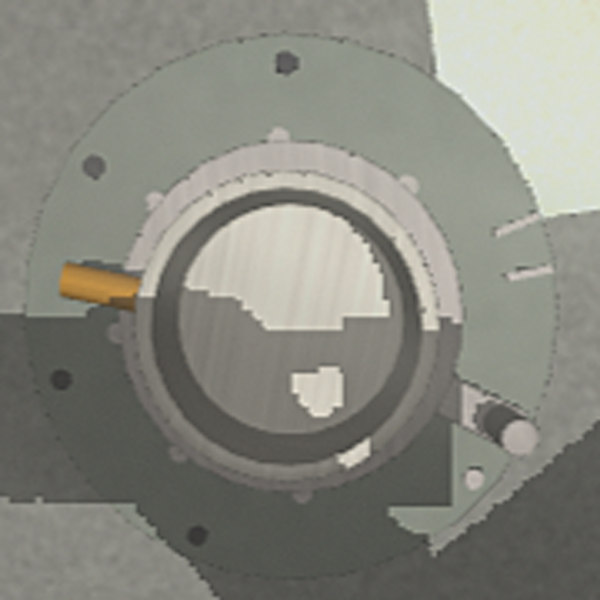

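```bash
python3 - <<'E'
from h import *
import pickle
w=pickle.load(open('c1.pkl','rb'))['wrist']
P=lambda a,b,z:onz(w,220+a/3.333-.35,55+b/3.333-.35,z)[:2]
# chord-based centres (edge points)
r=[P(*q,.1) for q in((138,325),(437,325),(288,170),(288,480))];p=[P(*q,.012) for q in((27,305),(555,305),(291,33),(291,577))]
print('rim',(r[0]+r[1])/2,(r[2]+r[3])/2,np.linalg.norm(r[0]-r[1]),np.linalg.norm(r[2]-r[3]))
print('plate',(p[0]+p[1])/2,(p[2]+p[3])/2,np.linalg.norm(p[0]-p[1]),np.linalg.norm(p[2]-p[3]))
c=np.array([(r[0]+r[1])[0]/2+(p[0]+p[1])[0]/2,(r[2]+r[3])[1]/2+(p[2]+p[3])[1]/2])/2;print(c)
for n,q in(('post',P(519,437,.076)),('rib1',P(518,224,.014)),('rib2',P(530,272,.014)),('dot',P(475,478,.013)),('stub',P(60,282,.07))):
    d=q-c;print(n,q,np.hypot(*d),np.arctan2(d[1],d[0]))
E
```

```text
rim [0.56500577 0.19445021] [0.56493093 0.19590028] 0.0971159907273126 0.09859571791401264
plate [0.56498078 0.1901869 ] [0.56530368 0.19551988] 0.20610942331728893 0.20751397045331763
[0.56499328 0.19571008]
post [0.48464457 0.23422706] 0.08910371763142098 2.694582608487958
rib1 [0.47774987 0.16021461] 0.09418779878012387 -2.7551902628843474
rib2 [0.47250473 0.17807901] 0.09415405576371126 -2.953222960777379
dot [0.49174592 0.25851206] 0.0964845245249989 2.4328205934575187
stub [0.6437351  0.18077345] 0.08014597809604411 -0.18746382023035213
```

The dock centre is (0.565,0.196). The post is at angle 2.695 (ring at about 0.265), the locked mark is at 3.429, and open to locked measures 0.996 rad, which is consistent. I'll turn the tool so the jaws close tangentially.

Emit:
{"op": "send_rows", "data": {
  "steps": "0 0 0 0.1745;0 0 0 0.1745;0 0 0 0.1745;0 0 0 0.1745;0 0 0 0.1745;0 0 0 0.1745;0 0 0 0.1745;0 0 0 0.1745;0 0 0 0.1745;0 0 0 0",
  "claw": 0.4
}}

```text
clock: 2.55
eef_pos: [0.5575, 0.2335, 0.3341]
eef_rot: [[-0.997, 0.071, -0.022], [0.071, 0.997, -0.01], [0.021, -0.011, -1.0]]
wrist_force: [-0.2, -0.6, -0.4]
opening: 0.0523
```

Emit:
{"op": "send_rows", "data": {
  "steps": "0.025 -0.002 0 0.02;0.025 -0.002 0 0.02;0.024 0 0 0.02;0 0 0.04 0.011;0 0 0.04 0;0 0 0.04 0;0 0 0.04 0;0 0 0.04 0;0 0 0.02 0;0 0 0 0"
}}

```text
clock: 3.8
eef_pos: [0.4776, 0.2274, 0.1084]
eef_rot: [[-0.993, 0.12, -0.022], [0.12, 0.993, -0.011], [0.021, -0.013, -1.0]]
wrist_force: [0.9, 0.4, 0.6]
opening: 0.052
```

```bash
cat > look.py <<'E'
from h import *
import sys,pickle
k=sys.argv[1]
for n in sys.argv[2:]:
    s=get_state();c=camera_info(n);im=capture(n);cv2.imwrite(f'pics/{n}{k}.png',im);pickle.dump(c,open(f'{n}{k}.pkl','wb'))
s=get_state();print(s['clock'],s['eef_pos'].round(4),s['eef_rot'].round(3).tolist(),s['wrist_force'].round(1),s['opening'])
E
python3 look.py 2 wrist side
```

```text
3.9 [0.4789 0.2285 0.1104] [[-0.993, 0.12, -0.019], [0.12, 0.993, -0.008], [0.017, -0.01, -1.0]] [-0.7 -0.   1. ] 0.0521575379407334
```

View pics/wrist2.png

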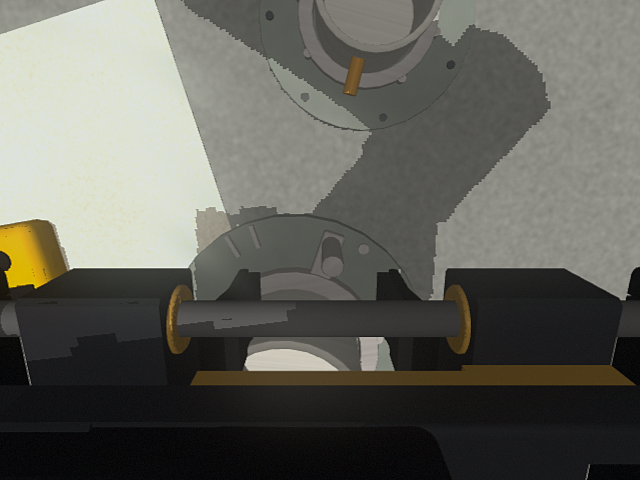

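The post is between the fingers, with its top at about (332,266) and the ribs at (232,246) and (254,236). I'll re-measure from here.

```bash
python3 - <<'E'
from h import *
import pickle
w=pickle.load(open('wrist2.pkl','rb'))
c=np.array([.565,.1957])
for n,q in(('post',onz(w,332,266,.076)),('rib1',onz(w,232,246,.014)),('rib2',onz(w,254,236,.014)),('dot',onz(w,363,249,.013))):
    d=q[:2]-c;print(n,q,np.hypot(*d),np.arctan2(d[1],d[0])%6.2832)
s=get_state();R=s['eef_rot'];print(R.T@(np.array([.4838,.2346,.058])-s['eef_pos']))
E
```

```text
post [0.48377326 0.23467298 0.076     ] 0.09009260020657056 2.6942312991455863
rib1 [0.4791181 0.1602367 0.014    ] 0.09291579701090695 3.5332111990251156
rib2 [0.47337027 0.17808436 0.014     ] 0.09330765657371493 3.3315381911870405
dot [0.49330788 0.25863974 0.013     ] 0.095400055502777 2.421112875543875
[-0.00507879  0.00713756  0.05225002]
```

Emit:
{"op": "send_rows", "data": {
  "steps": "-0.005 0.007 0 0;0 0 0 0;0 0 0.02 0;0 0 0.02 0;0 0 0.01 0;0 0 0 0"
}}

```text
clock: 4.65
eef_pos: [0.4882, 0.2381, 0.0647]
eef_rot: [[-0.993, 0.117, -0.009], [0.117, 0.993, -0.0], [0.009, -0.001, -1.0]]
wrist_force: [0.5, -0.3, 0.9]
opening: 0.052
```

```bash
python3 - <<'E'
from h import *
s=get_state();R=s['eef_rot'];print(s['eef_pos'],R.T@(np.array([.4838,.2346,.058])-s['eef_pos']),s['wrist_force'])
E
```

```text
[0.48824637 0.23811601 0.06470565] [ 0.0039447  -0.00400583  0.00674469] [ 0.53145735 -0.26973711  0.88367296]
```

Emit:
{"op": "send_rows", "data": {
  "steps": "0.003 -0.003 0.005 0;0 0 0 0;0 0 0 0"
}}

```text
clock: 5.03
eef_pos: [0.4856, 0.2361, 0.0612]
eef_rot: [[-0.993, 0.117, -0.006], [0.117, 0.993, 0.002], [0.006, 0.001, -1.0]]
wrist_force: [0.6, -0.2, 0.1]
opening: 0.0523
```

Emit:
{"op": "send_rows", "data": {
  "steps": "0 0 0 0;0 0 0 0;0 0 0 0;0 0 0 0",
  "claw": 1
}}

```text
clock: 5.52
eef_pos: [0.486, 0.2364, 0.0618]
eef_rot: [[-0.993, 0.117, -0.005], [0.117, 0.993, 0.003], [0.005, 0.002, -1.0]]
wrist_force: [-0.6, -0.2, 0.3]
opening: 0.0199
```

```bash
python3 - <<'E'
from h import *
s=get_state();R=s['eef_rot'];print(s['eef_pos'],s['wrist_force'],s['opening'],R)
E
```

```text
[0.48598212 0.23635504 0.06178085] [-0.56726839 -0.2418207   0.3183331 ] 0.019933177167877906 [[-0.99313663  0.11685032 -0.00506271]
 [ 0.11683822  0.99314749  0.0026241 ]
 [ 0.00533464  0.00201458 -0.99998374]]
```

Emit:
{"op": "send_rows", "data": {
  "steps": "0 0 0 0;0 0 0 0"
}}

```text
clock: 5.78
eef_pos: [0.486, 0.2363, 0.0617]
eef_rot: [[-0.993, 0.117, -0.005], [0.117, 0.993, 0.003], [0.005, 0.002, -1.0]]
wrist_force: [0.0, 0.1, 0.7]
opening: 0.0031
```

```bash
cat > arc.py <<'E'
from h import *
import sys
n=int(sys.argv[1]);T=3.432;c=np.array([.565,.1957])
s=get_state();R=s['eef_rot'];d=s['eef_pos'][:2]-c;a=np.arctan2(d[1],d[0])%6.2832
print(s['eef_pos'],s['wrist_force'],s['opening'],'r',np.hypot(*d),'ang',a, 'to go',T-a)
A=np.linspace(a,T,n+1)
p=c+.09*np.c_[np.cos(A),np.sin(A)]
for q in np.diff(p,axis=0): print((R.T@np.r_[q,0]).round(4))
E
python3 arc.py 8
```

```text
[0.48595191 0.23634082 0.06173459] [0.03353964 0.07644188 0.66474346] 0.0031347397507104652 r 0.0888835042182326 ang 2.6667067829082383 to go 0.7652932170917617
[ 0.0026 -0.0082 -0.    ]
[ 0.0018 -0.0084 -0.    ]
[ 0.001  -0.0085 -0.    ]
[ 0.0002 -0.0086 -0.    ]
[-0.0006 -0.0086 -0.    ]
[-0.0014 -0.0085 -0.    ]
[-0.0022 -0.0083 -0.    ]
[-0.003  -0.0081 -0.    ]
```

The fingers closed on nothing (opening 3 mm), so I'll look.

```bash
python3 look.py 3 wrist side scene; python3 - <<'E'
import cv2,numpy as np
w=cv2.imread('pics/wrist3.png');D=cv2.imread('pics/side3.png');S=cv2.imread('pics/scene3.png')
o=np.zeros((600,800,3),np.uint8);o[:300,:480]=cv2.resize(w[170:420,120:520],(480,300))
o[300:,:400]=cv2.resize(D[130:280,240:440],(400,300),interpolation=2);o[300:,400:]=cv2.resize(S[110:260,280:480],(400,300),interpolation=2)
cv2.imwrite('pics/m3.png',o)
E
```

```text
5.925 [0.486  0.2363 0.0617] [[-0.993, 0.117, -0.005], [0.117, 0.993, 0.003], [0.005, 0.002, -1.0]] [-0.7  0.3 -1.2] 0.000803693495813717
```

View pics/m3.png

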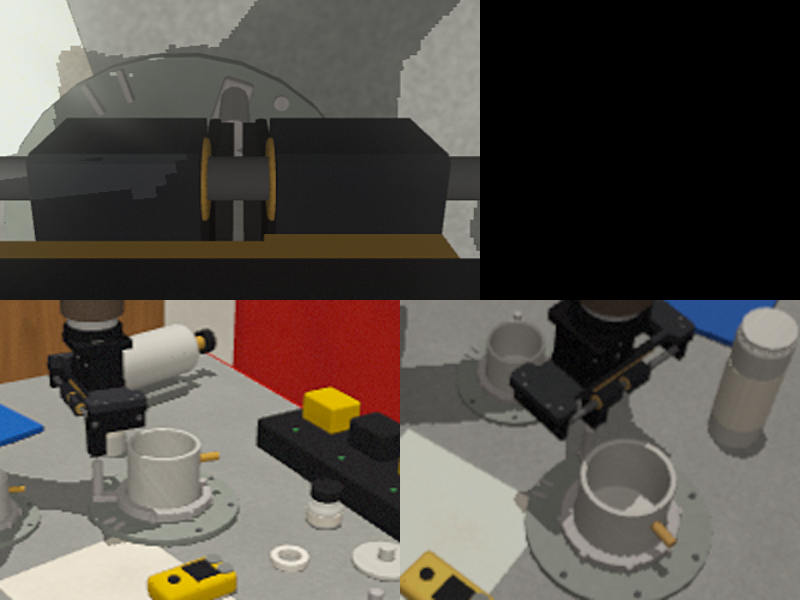

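```bash
python3 - <<'E'
from h import *
import pickle
s=get_state();T=s['eef_pos'];R=s['eef_rot']
for n in('side','scene','wrist'):
    c=pickle.load(open(n+'3.pkl','rb'));print(n,'tip',proj(c,T+R@[0,0,.014]),'tcp',proj(c,T),'post top',proj(c,[.4838,.2346,.076]),'post base',proj(c,[.4838,.2346,.028]))
# post via side: top and base pixel
c=pickle.load(open('side3.pkl','rb'))
print(onz(c,240+98*.5,130+162*.5,.076),onz(c,240+98*.5,130+197*.5,.028),onz(c,240+115*.5,130+155*.5,T[2]-.014))
D=cv2.imread('pics/side3.png');S=cv2.imread('pics/scene3.png')
o=np.hstack([cv2.resize(D[170:250,265:345],(400,400),interpolation=2),cv2.resize(S[135:215,340:420],(400,400),interpolation=2)])
cv2.imwrite('pics/m4.png',o)
E
```

```text
side tip [288.91312883 219.19479516] tcp [288.76062543 214.64580277] post top [288.13430563 210.38573952] post base [288.76615714 225.96700083]
scene tip [374.92992922 180.41430215] tcp [375.55227354 176.60298916] post top [374.93446658 172.52636581] post base [372.90540466 185.63233317]
wrist tip [317.9618571  266.52649692] tcp [317.94143391 275.47688244] post top [313.78469201 281.98689334] post base [314.53694317 252.89053009]
[0.48424192 0.23010825 0.076     ] [0.47807504 0.22117148 0.028     ] [0.53892307 0.28991235 0.04774019]
```

View pics/m4.png

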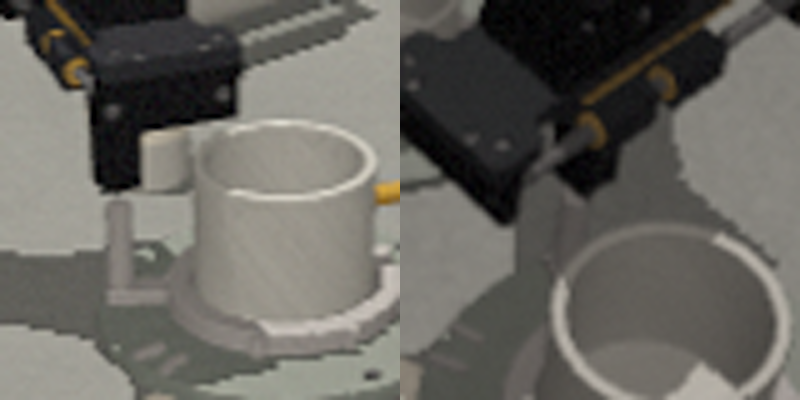

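In the side view the fingertip bottoms at about (287,208), just above the post top at (288,210). The prediction was row 219, so I'll check the tool height using the first pictures.

```bash
python3 - <<'E'
from h import *
s=camera_info('side')
def ony(c,u,v,y):
    p,d=ray(c,u,v);return p+d*(y-p[1])/d[1]
D=cv2.imread('pics/side0.png')
print('side0 tips',ony(s,368,186,0),ony(s,404,178,0))
for x in(.575,.674): print(proj(s,[x,0,.183]))
print('now finger', ony(s,287,207.6,.2363), 'pred x .486 z .048')
D3=cv2.imread('pics/side3.png')
o=np.hstack([cv2.resize(D[100:200,330:430],(400,400),interpolation=2),cv2.resize(D3[130:230,240:340],(400,400),interpolation=2)]);cv2.imwrite('pics/m5.png',o)
E
```

```text
side0 tips [0.57656304 0.         0.21710446] [ 6.78388915e-01 -1.11022302e-16  2.15873669e-01]
[366.68331627 199.87604245]
[401.29427162 191.20929861]
now finger [0.48155322 0.2363     0.08419958] pred x .486 z .048
```

View pics/m5.png

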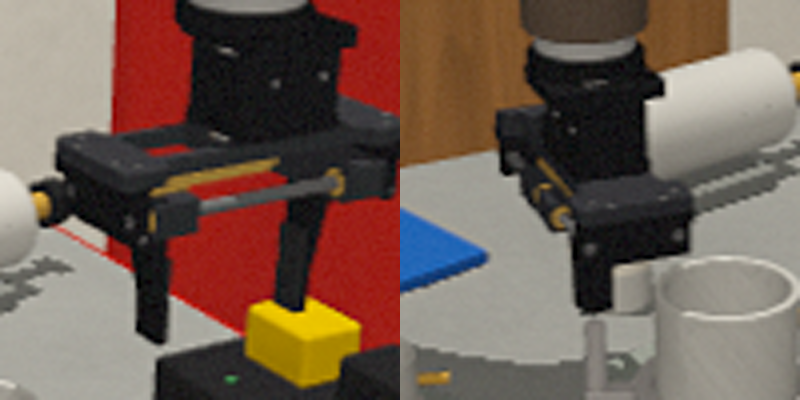

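The images from two poses agree that the real fingertips sit at about eef_z + 0.021, not eef_z − 0.014. The whole gripper is roughly 35 mm higher than reported. I'll go by the camera: grasp point = eef_z + 0.040. Next I'll reopen, centre and go lower.

Emit:
{"op": "send_rows", "data": {
  "steps": "0.002 -0.002 0 0;0 0 0 0;0 0 0 0;0 0 0 0",
  "claw": 0.4
}}

```text
clock: 6.42
eef_pos: [0.4835, 0.2344, 0.0618]
eef_rot: [[-0.993, 0.117, -0.005], [0.117, 0.993, 0.003], [0.005, 0.002, -1.0]]
wrist_force: [-1.2, -0.1, 0.3]
opening: 0.0328
```

Emit:
{"op": "send_rows", "data": {
  "steps": "0 0 0.012 0;0 0 0.012 0;0 0 0.01 0;0 0 0.006 0;0 0 0 0"
}}

```text
clock: 7.05
eef_pos: [0.4827, 0.234, 0.0178]
eef_rot: [[-0.993, 0.117, -0.007], [0.117, 0.993, 0.001], [0.007, 0.0, -1.0]]
wrist_force: [0.1, -1.1, -0.2]
opening: 0.0523
```

```bash
python3 look.py 6 side; python3 - <<'E'
from h import *
s=camera_info('side');D=cv2.imread('pics/side6.png');cv2.imwrite('pics/m6.png',cv2.resize(D[170:250,250:350],(800,600)[:2],interpolation=2))
t=get_state();R=t['eef_rot'];print(R.T@(np.array([.4838,.2346,.022])-t['eef_pos']))
E
```

```text
7.1 [0.4828 0.2342 0.0181] [[-0.993, 0.117, -0.007], [0.117, 0.993, 0.001], [0.007, 0.001, -1.0]] [ 0.1  0.4 -0.1] 0.052098003290526745
[-0.00086834  0.00054966 -0.00392596]
```

View pics/m6.png

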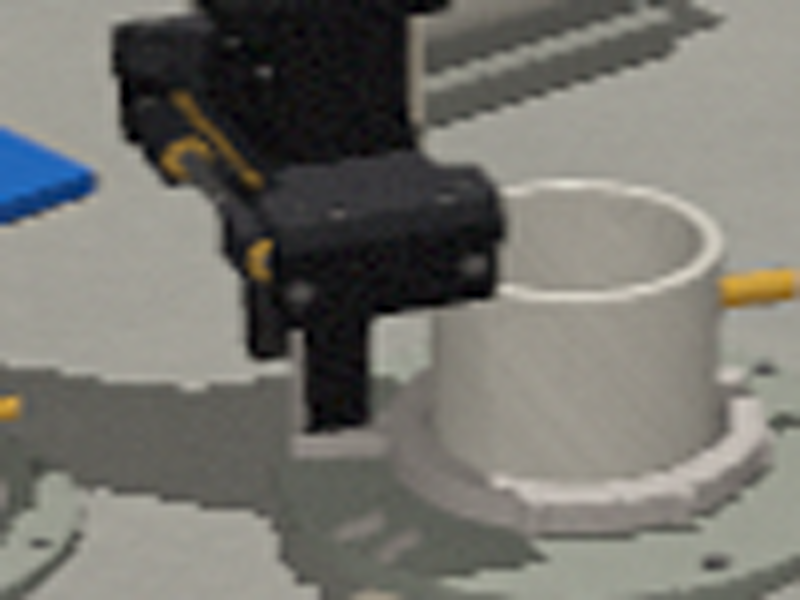

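The finger now stands beside the post, with its tip just above the lug. Closing.

Emit:
{"op": "send_rows", "data": {
  "steps": "0 0 -0.003 0;0 0 0 0;0 0 0 0;0 0 0 0;0 0 0 0;0 0 0 0",
  "claw": 1
}}

```text
clock: 7.85
eef_pos: [0.4837, 0.2349, 0.0226]
eef_rot: [[-0.993, 0.117, -0.004], [0.117, 0.993, 0.003], [0.005, 0.003, -1.0]]
wrist_force: [0.2, 0.8, 0.8]
opening: 0.0131
```

```bash
python3 arc.py 8
```

```text
[0.48370275 0.23485521 0.02264391] [0.20634297 0.83175773 0.81137925] 0.013110030626783887 r 0.0902350988194298 ang 2.6927485721643625 to go 0.7392514278356375
[ 0.0023 -0.008  -0.    ]
[ 0.0016 -0.0082 -0.    ]
[ 0.0008 -0.0083 -0.    ]
[ 0.0001 -0.0083 -0.    ]
[-0.0007 -0.0083 -0.    ]
[-0.0015 -0.0082 -0.    ]
[-0.0022 -0.008  -0.    ]
[-0.0029 -0.0078 -0.    ]
```

The post is held, with an opening of 13 mm. Now I'll turn it along the arc.

Emit:
{"op": "send_rows", "data": {
  "steps": "0.0023 -0.008 0 0;0.0016 -0.0082 0 0;0.0008 -0.0083 0 0;0.0001 -0.0083 0 0;-0.0007 -0.0083 0 0;0 0 0 0"
}}

```text
clock: 8.6
eef_pos: [0.4726, 0.1994, 0.0226]
eef_rot: [[-0.994, 0.108, -0.002], [0.108, 0.994, 0.012], [0.004, 0.012, -1.0]]
wrist_force: [1.4, -0.1, -2.4]
opening: 0.0135
```

```bash
python3 arc.py 4
```

```text
[0.47263673 0.1994294  0.02261164] [ 1.37920326 -0.06923033 -2.42564642] 0.013522578594585492 r 0.0924385333486146 ang 3.1012370152586146 to go 0.3307629847413853
[-0.0008 -0.0074 -0.0001]
[-0.0014 -0.0073 -0.0001]
[-0.002  -0.0072 -0.0001]
[-0.0026 -0.007  -0.0001]
```

Emit:
{"op": "send_rows", "data": {
  "steps": "-0.002 -0.0074 0 0;-0.0018 -0.0073 0 0;-0.002 -0.0072 0 0;-0.0026 -0.007 0 0;0 0 0 0"
}}

```text
clock: 9.22
eef_pos: [0.475, 0.1709, 0.0227]
eef_rot: [[-0.995, 0.104, -0.006], [0.104, 0.995, 0.013], [0.008, 0.012, -1.0]]
wrist_force: [-0.4, 0.5, -1.1]
opening: 0.0132
```

```bash
python3 arc.py 2
```

```text
[0.47497257 0.17092045 0.02267879] [-0.39395503  0.52152457 -1.13492696] 0.013246600710983191 r 0.09337539287584216 ang 3.4102008217127233 to go 0.02179917828727662
[-0.0004 -0.0009 -0.    ]
[-0.0004 -0.0009 -0.    ]
```

Emit:
{"op": "send_rows", "data": {
  "steps": "-0.002 -0.001 0 0;0 0 0 0"
}}

```text
clock: 9.48
eef_pos: [0.4755, 0.1693, 0.0227]
eef_rot: [[-0.995, 0.104, -0.009], [0.103, 0.995, 0.012], [0.01, 0.011, -1.0]]
wrist_force: [0.3, 0.5, 0.1]
opening: 0.0131
```

Emit:
{"op": "send_rows", "data": {
  "steps": "0 0 0 0;0 0 0 0;0 0 0 0",
  "claw": 0.5
}}

```text
clock: 9.85
eef_pos: [0.4762, 0.1692, 0.0226]
eef_rot: [[-0.994, 0.105, -0.008], [0.105, 0.994, 0.012], [0.009, 0.011, -1.0]]
wrist_force: [0.2, 0.9, -0.2]
opening: 0.0351
```

Emit:
{"op": "send_rows", "data": {
  "steps": "0 0 -0.02 0;0 0 -0.02 0;0 0 -0.03 0;0 0 -0.04 0;0 0 -0.04 0;0 0 -0.04 0;0.01 0 -0.04 0;0.02 0 -0.03 0;0.02 0 0 0;0 0 0 0;0 0 0 0"
}}

```text
clock: 11.22
eef_pos: [0.4268, 0.1703, 0.2891]
eef_rot: [[-0.994, 0.109, -0.011], [0.109, 0.994, 0.01], [0.012, 0.009, -1.0]]
wrist_force: [0.0, 0.8, 0.1]
opening: 0.0433
```

```bash
python3 look.py 7 wrist scene side; python3 - <<'E'
from h import *
import pickle
w=pickle.load(open('wrist7.pkl','rb'));im=cv2.imread('pics/wrist7.png')
for a in(3.332,3.432,3.533): print(proj(w,[.565+.09*np.cos(a),.1957+.09*np.sin(a),.076]),proj(w,[.565+.09*np.cos(a),.1957+.09*np.sin(a),.014]))
D=cv2.imread('pics/side7.png')
o=np.zeros((600,800,3),np.uint8);o[:300,:400]=cv2.resize(im[0:300],(400,188))[:0:1] if 0 else 0
o[:360,:640]=im[:360];o[360:,:360]=cv2.resize(D[190:250,265:355],(360,240),interpolation=2)
cv2.imwrite('pics/m7.png',o)
E
```

```text
11.375 [0.4271 0.1702 0.2889] [[-0.994, 0.11, -0.012], [0.109, 0.994, 0.009], [0.013, 0.008, -1.0]] [ 0.4  0.3 -0.2] 0.04371588532315979
[329.18460744 251.2958207 ] [327.37188273 237.39074268]
[321.35304382 254.05719711] [320.532174   239.82269621]
[313.79906489 257.57971063] [313.93220946 242.92711372]
```

```bash
python3 - <<'E'
from h import *
im=cv2.imread('pics/wrist7.png');D=cv2.imread('pics/side7.png');S=cv2.imread('pics/scene7.png')
c=camera_info('side');P=lambda a,z:[.565+.09*np.cos(a),.1957+.09*np.sin(a),z]
for a in(2.695,3.432):print(a,proj(c,P(a,.076)),proj(c,P(a,.028)))
o=np.zeros((600,800,3),np.uint8);o[:300,:400]=cv2.resize(im[210:285,270:370],(400,300),interpolation=2)
o[:300,400:]=cv2.resize(D[180:255,265:365],(400,300),interpolation=2)
o[300:,:400]=cv2.resize(S[165:240,310:410],(400,300),interpolation=2)
o[300:,400:]=cv2.resize(D[250:325,375:475],(400,300),interpolation=2)
cv2.imwrite('pics/m7.png',o)
E
```

```text
2.695 [288.14796154 210.38783077] [288.77956092 225.9691878 ]
3.432 [297.13223271 220.54047025] [297.61372143 236.57559853]
```

View pics/m7.png

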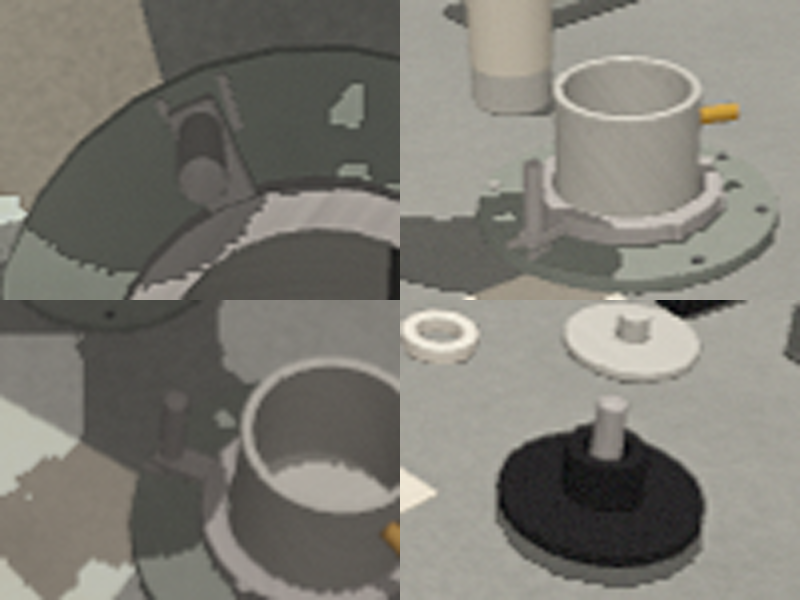

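The ring is at the mark: the post top is at px (320.7,255.4) against a prediction of (321.4,254.1), with a rib on each side. Next is the stem position.

```bash
python3 - <<'E'
from h import *
c=camera_info('scene');s=camera_info('side')
print(tri(ray(c,272.3,344.3),ray(s,428,275.3)))
print(onz(c,272.3,344.3,.08),onz(s,428,275.3,.08))
t=get_state();R=t['eef_rot'];print(R.T@(np.array([.61,-.195,t['eef_pos'][2]])-t['eef_pos']))
E
```

```text
(array([ 0.60606619, -0.19313492,  0.08004943]), [np.float64(0.0003210103636418677), np.float64(0.00032101036364220456)])
[ 0.60585284 -0.19285644  0.08      ] [ 0.60619116 -0.19343661  0.08      ]
[-0.22172935 -0.34298075 -0.00559453]
```

The stem triangulates to (0.606,-0.193,0.080), with the height as expected. Moving above it.

Emit:
{"op": "send_rows", "data": {
  "steps": "-0.0275 -0.0428 0 0;-0.0275 -0.0428 0 0;-0.0275 -0.0428 0 0;-0.0275 -0.0428 0 0;-0.0275 -0.0428 0 0;-0.0275 -0.0428 0 0;-0.0275 -0.0428 0 0;-0.02 -0.03 0 0;0 0 0 0;0 0 0 0"
}}

```text
clock: 12.62
eef_pos: [0.6103, -0.1931, 0.2724]
eef_rot: [[-0.994, 0.11, -0.027], [0.11, 0.994, 0.008], [0.027, 0.005, -1.0]]
wrist_force: [0.2, 0.2, 0.2]
opening: 0.0438
```

```bash
cat > go.py <<'E'
from h import *
import sys
t=get_state();R=t['eef_rot'];T=np.array([float(x) for x in sys.argv[1:4]])
print(t['clock'],t['eef_pos'].round(4),'F',t['wrist_force'].round(1),'open',round(t['opening'],4),'zaxis',R[:,2].round(3),'togo',(R.T@(T-t['eef_pos'])).round(4),'mag',np.linalg.norm((R.T@(T-t['eef_pos']))))
E
python3 go.py .606 -.193 .1
```

```text
12.625 [ 0.6103 -0.1931  0.2724] F [0.2 0.2 0.2] open 0.0438 zaxis [-0.027  0.008 -1.   ] togo [-0.0004 -0.0013  0.1724] mag 0.17243119522252348
```

Emit:
{"op": "send_rows", "data": {
  "steps": "0 -0.001 0.03 0;0 0 0.03 0;0 0 0.03 0;0 0 0.03 0;0 0 0.02 0;0 0 0 0;0 0 0 0"
}}

```text
clock: 13.5
eef_pos: [0.6062, -0.1857, 0.1321]
eef_rot: [[-0.995, 0.1, -0.022], [0.1, 0.995, 0.008], [0.023, 0.006, -1.0]]
wrist_force: [-0.2, 0.1, 0.0]
opening: 0.0434
```

```bash
python3 go.py .606 -.193 .036; python3 look.py 8 side wrist;python3 - <<'E'
from h import *
c=camera_info('side');t=get_state();R=t['eef_rot'];print(proj(c,t['eef_pos']+R@[0,0,-.021]),proj(c,[.606,-.193,.08]))
E
```

```text
13.5 [ 0.6062 -0.1857  0.1321] F [-0.2  0.1  0. ] open 0.0434 zaxis [-0.022  0.008 -1.   ] togo [-0.0027 -0.0078  0.0961] mag 0.0964218454685167
13.6 [ 0.6062 -0.1859  0.1322] [[-0.995, 0.101, -0.022], [0.101, 0.995, 0.008], [0.022, 0.006, -1.0]] [ 0.1 -0.6 -0.3] 0.04369809659538588
[429.91950054 243.87626087] [427.79287317 275.2221916 ]
```

Emit:
{"op": "send_rows", "data": {
  "steps": "0 -0.007 0 0;0 0 0.02 0;0 0 0.02 0;0 0 0.015 0;0 0 0 0"
}}

```text
clock: 14.22
eef_pos: [0.6068, -0.1948, 0.0798]
eef_rot: [[-0.995, 0.101, -0.014], [0.101, 0.995, 0.007], [0.014, 0.005, -1.0]]
wrist_force: [-0.6, -0.3, -0.4]
opening: 0.0434
```

```bash
python3 go.py .606 -.193 .036; python3 look.py 9 side scene wrist; python3 - <<'E'
from h import *
D=cv2.imread('pics/side9.png');g=D.max(2)
print('side rows (col 405..450)');
for v in range(225,285,3): print(v,''.join('#' if x<70 else ('.' if x<130 else 'o') for x in g[v,395:460]))
E
```

```text
14.225 [ 0.6068 -0.1948  0.0798] F [-0.6 -0.3 -0.4] open 0.0434 zaxis [-0.014  0.007 -1.   ] togo [0.0003 0.0015 0.0438] mag 0.04386962151426053
14.375 [ 0.6081 -0.1948  0.0817] [[-0.995, 0.101, -0.01], [0.101, 0.995, 0.006], [0.01, 0.005, -1.0]] [-0.1  0.2  0. ] 0.043568672489760804
side rows (col 405..450)
225 .#################.ooooo###..oo.#################################
228 o################.o......######.....#############################
231 ooooooo#....ooo.###.###....#########.o..##################.######
234 oooooooooooooooooooo#######.....########.########################
237 ooooooooooooooooooooooo.#######..################################
240 ooooooooooooooooooooooo.###############################....######
243 o..oooooooooo..oooooooo.####################.oo.#################
246 ooooooooooooooooooooooo.#################.oo.....################
249 ooooooooooooooooooooooo.#########.ooo.###.oo.....################
252 ooooooooooooooooooooooo.#########oooooooo########################
255 ..........ooooooooooooo##########ooooooo##############...########
258 ..............ooooooooo#########oooooooo#########################
261 ..................ooooooo.oooooooooooooo#############..oooooooooo
264 .....................oo.ooooooooooooooo##########oooooooooooooooo
267 .........................ooooooooooooo.##########oooooooooooooooo
270 ............................ooooooo...##########.oooooooooooooooo
273 .................................ooooo.####..oooooooooooooooooooo
276 ...............................oooooooooooooooooooooooooooooooooo
279 ...............................ooooo..ooooooooooooooooooooooooooo
282 oo.....................#####..ooooo......oooooooooooooooooooooooo
```

Fingertips in the side image sit at (437,274) and (422,260), with their midpoint at the predicted height, so the +0.021 rule holds. Descending onto the stem.

Emit:
{"op": "send_rows", "data": {
  "steps": "0.001 0.001 0.012 0;0 0 0.012 0;0 0 0.01 0;0 0 0.006 0;0 0 0 0"
}}

```text
clock: 15.0
eef_pos: [0.6071, -0.1933, 0.0395]
eef_rot: [[-0.995, 0.101, -0.009], [0.1, 0.995, 0.006], [0.01, 0.005, -1.0]]
wrist_force: [0.1, 0.5, 0.0]
opening: 0.0435
```

```bash
python3 go.py .606 -.193 .036
```

```text
15.0 [ 0.6071 -0.1933  0.0395] F [0.1 0.5 0. ] open 0.0435 zaxis [-0.009  0.006 -1.   ] togo [0.0011 0.0001 0.0035] mag 0.003706384142565121
```

Emit:
{"op": "send_rows", "data": {
  "steps": "0.001 0 0.003 0;0 0 0 0;0 0 0 0"
}}

```text
clock: 15.38
eef_pos: [0.6067, -0.1933, 0.037]
eef_rot: [[-0.995, 0.1, -0.008], [0.1, 0.995, 0.006], [0.008, 0.005, -1.0]]
wrist_force: [-0.7, -0.3, 0.6]
opening: 0.0436
```

Emit:
{"op": "send_rows", "data": {
  "steps": "0 0 0 0;0 0 0 0;0 0 0 0;0 0 0 0;0 0 0 0;0 0 0 0",
  "claw": 1
}}

```text
clock: 16.12
eef_pos: [0.6071, -0.1928, 0.0375]
eef_rot: [[-0.995, 0.1, -0.006], [0.1, 0.995, 0.006], [0.007, 0.005, -1.0]]
wrist_force: [-1.1, 0.6, 0.5]
opening: 0.0149
```

```bash
python3 go.py .606 -.193 .036
```

```text
16.125 [ 0.6071 -0.1928  0.0375] F [-1.1  0.6  0.5] open 0.0149 zaxis [-0.006  0.006 -1.   ] togo [ 0.0011 -0.0003  0.0015] mag 0.0018923494947832382
```

The stem is gripped (opening 15 mm). Lifting gently.

Emit:
{"op": "send_rows", "data": {
  "steps": "0 0 -0.008 0;0 0 -0.015 0;0 0 -0.02 0;0 0 -0.025 0;0 0 -0.025 0;0 0 -0.025 0;0 0 -0.025 0;0 0 -0.02 0;0 0 -0.01 0;0 0 0 0"
}}

```text
clock: 17.38
eef_pos: [0.6028, -0.1935, 0.2148]
eef_rot: [[-0.994, 0.104, -0.019], [0.104, 0.995, 0.011], [0.02, 0.009, -1.0]]
wrist_force: [-0.3, -0.1, -5.5]
opening: 0.0148
```

```bash
python3 go.py .566 .1957 .2; python3 look.py 10 side;  python3 - <<'E'
from h import *
D=cv2.imread('pics/side10.png');g=D.max(2)
for v in range(180,320,5): print(v,''.join('#' if x<70 else ('.' if x<130 else 'o') for x in g[v,360:500:2]))
E
```

```text
17.375 [ 0.6028 -0.1935  0.2148] F [-0.3 -0.1 -5.5] open 0.0148 zaxis [-0.019  0.011 -1.   ] togo [0.0768 0.3831 0.0198] mag 0.3912441835441528
17.425 [ 0.6023 -0.1934  0.2141] [[-0.994, 0.104, -0.02], [0.104, 0.995, 0.011], [0.022, 0.009, -1.0]] [-0.  -0.3 -5.9] 0.015060289942234321
180 oooooooooooooooooooooooooooooooooo.#####.o.....##################.oooo
185 oooooooooooo..##oooooooooooooooooo.##############################ooooo
190 ooooo############.oooooooooo##################.##############.oooooooo
195 oooo.#########.######.ooo..##################ooooooooooooooooooooooooo
200 oooo.################################.######oooooooooooooooooooooooooo
205 oooooo##############################..#####ooooooooooooooooooooooooooo
210 oooooooooo##########################..#####ooooooooooooooooooooooooooo
215 oooooooooooooo#######################ooo####oooooooooooooooooooooooooo
220 ooooooooooooooooo##############################.oooooooo#.oooooooooooo
225 oooooooooooooooooo################################oo.#########.ooooooo
230 ooooooooooooooooooo.#########################################
[... 584 characters left out ...]
oooooooooooooooo.........
275 ....................................ooooooooooooooooooooooooooooo.....
280 ...................oo..................oooooooooooooooooooooooooooooo.
285 ooo........oooooooooo.....................oooooooooooooooooooooooooooo
290 ooooooooooooooooooooooo.......................oooooooooooooooooooooooo
295 oooooooooooooooooooooooo.........................ooooooooooooooooooooo
300 ooooooooooooooooooooooo..............................ooooooooooooooooo
305 ooooooooooooooooooooooo...............................oooooooooooooooo
310 oooooooooooooooooooooooo..............................oooooooooooooooo
315 ooooooooooooooooooooooooooo.........................oooooooooooooooooo
```

The load reads 5.6 N, which matches the lid plus cover. Carrying to the dock.

Emit:
{"op": "send_rows", "data": {
  "steps": "0.004 0.015 0 0;0.006 0.025 0 0;0.007 0.035 0 0;0.007 0.035 0 0;0.007 0.035 0 0;0.007 0.035 0 0;0.007 0.035 0 0;0.007 0.035 0 0;0.007 0.035 0 0;0.007 0.035 0 0;0.006 0.025 0 0;0 0 0 0"
}}

```text
clock: 18.92
eef_pos: [0.5543, 0.1757, 0.2063]
eef_rot: [[-0.994, 0.102, -0.046], [0.102, 0.995, 0.011], [0.047, 0.006, -0.999]]
wrist_force: [-0.8, -0.7, -5.1]
opening: 0.0153
```

```bash
python3 go.py .566 .1957 .17
```

```text
18.925 [0.5543 0.1757 0.2063] F [-0.8 -0.7 -5.1] open 0.0153 zaxis [-0.046  0.011 -0.999] togo [-0.0112  0.0208  0.036 ] mag 0.04304456822229338
```

Emit:
{"op": "send_rows", "data": {
  "steps": "-0.006 0.01 0 0;-0.005 0.01 0 0;0 0 0 0;0 0 0 0;0 0 0 0;0 0 0 0"
}}

```text
clock: 19.68
eef_pos: [0.5675, 0.194, 0.2045]
eef_rot: [[-0.993, 0.104, -0.049], [0.104, 0.995, 0.009], [0.049, 0.004, -0.999]]
wrist_force: [-0.8, 1.3, -5.2]
opening: 0.0154
```

```bash
python3 go.py .566 .1957 .17
```

```text
19.675 [0.5675 0.194  0.2045] F [-0.8  1.3 -5.2] open 0.0154 zaxis [-0.049  0.009 -0.999] togo [-0.      0.0014  0.0345] mag 0.03453780485210556
```

The tool has drifted to a 2.8° tilt. Slow descents reduced it earlier, so I'll descend slowly and watch it.

Emit:
{"op": "send_rows", "data": {
  "steps": "0 0.001 0.005 0;0 0 0.005 0;0 0 0.005 0;0 0 0.005 0;0 0 0.005 0;0 0 0.005 0;0 0 0 0"
}}

```text
clock: 20.55
eef_pos: [0.5655, 0.195, 0.1719]
eef_rot: [[-0.993, 0.105, -0.05], [0.104, 0.995, 0.009], [0.05, 0.004, -0.999]]
wrist_force: [0.4, 0.1, -5.5]
opening: 0.015
```

```bash
python3 go.py .566 .1957 .17
```

```text
20.55 [0.5655 0.195  0.1719] F [ 0.4  0.1 -5.5] open 0.015 zaxis [-0.05   0.009 -0.999] togo [-0.0005  0.0007  0.0019] mag 0.0021099355183834437
```

Slow rows keep the tilt constant. The tilt is about the jaw axis, so seating contact will let the stem pivot level in the pads. I'll centre and go down slowly with force checks.

Emit:
{"op": "send_rows", "data": {
  "steps": "-0.0005 0.0007 0.005 0;0 0 0.005 0;0 0 0.005 0;0 0 0.005 0;0 0 0.005 0;0 0 0 0"
}}

```text
clock: 21.3
eef_pos: [0.565, 0.196, 0.1453]
eef_rot: [[-0.993, 0.105, -0.049], [0.104, 0.995, 0.009], [0.05, 0.004, -0.999]]
wrist_force: [-0.3, -0.5, -5.1]
opening: 0.0149
```

```bash
python3 go.py .566 .1957 .1255; python3 look.py 11 side; python3 - <<'E'
from h import *
D=cv2.imread('pics/side11.png');g=D.max(2);c=camera_info('side')
print(proj(c,[.565,.1957,.1]),proj(c,[.515,.1957,.1]),proj(c,[.615,.1957,.1]))
for v in range(150,225,3): print(v,''.join('#' if x<70 else ('.' if x<130 else 'o') for x in g[v,275:375]))
E
```

```text
21.3 [0.565  0.196  0.1453] F [-0.3 -0.5 -5.1] open 0.0149 zaxis [-0.049  0.009 -0.999] togo [-0.002  -0.0002  0.0197] mag 0.019783209041520367
21.35 [0.5653 0.1961 0.1456] [[-0.993, 0.105, -0.049], [0.104, 0.995, 0.009], [0.049, 0.004, -0.999]] [-0.1  0.8 -4.7] 0.01507534575762586
[321.30816466 201.47223904] [304.80521275 205.43577897] [337.25944767 197.64119431]
150 ....o.....oooooooooooooooooooooooooo.####..oo..###############################oooooooooooooooooooooo
153 ......ooooooooooooooooooooooooooooooo.###.......############################.ooooooooooooooooooooooo
156 oooooooooooooooooooooooooooooooooooooooo.################################.##oooooooooooooooooooooooo
159 oooooooooooooooooooooooooooooooooooooooo.##########.########################oooooooooooooooooooooooo
162 ooooooooooooooooooooooooooooooooooooooooo#########################....oooooooooooooooooooooooooooooo
165 oooooooooooooooooooooooooo.ooooooooooooo.#############.o....ooo.......oooooooooooooooooooooooooooooo
168 oooooooooooooooooooooooooo..oooooooooooo.#############.............ooo.oooooooooooooooooooooooooooo
[... 1191 characters left out ...]
o..ooooooooooooooooooooooooooo...oooooooooooooooooooooooooooooooo.####
207 oooooooooooooooooooooooo.......oooooooooooooooooooooooooooooooo..ooooooooooooooooooooooooooooooooooo
210 ooooooooo....oooooooooooooooo..oooooooooooooooooooooooooooooooo...oooo.ooooooooooooooooooooooooooooo
213 o.......................ooooo..oooooooooooooooooooooooooooooooo.oooooooooooooooooooooooooooooooooooo
216 ...............................oooooooooooooooooooooooooooooooo..ooooooooooooooooooooooooooooooooooo
219 ................................ooooooooooooooooooooooooooooooo...ooo...oooooooooooooooooooooooooooo
222 o....................oooooooo.ooooooooooooooooooooooooooooooooo.............oooooooooooooooooooooooo
```

Emit:
{"op": "send_rows", "data": {
  "steps": "-0.002 0 0.003 0;0 0 0.003 0;0 0 0.003 0;0 0 0 0"
}}

```text
clock: 21.85
eef_pos: [0.5673, 0.1961, 0.1363]
eef_rot: [[-0.993, 0.105, -0.048], [0.104, 0.995, 0.01], [0.048, 0.005, -0.999]]
wrist_force: [-0.6, -0.4, -6.4]
opening: 0.0153
```

```bash
python3 go.py .566 .1957 .1255
```

```text
21.85 [0.5673 0.1961 0.1363] F [-0.6 -0.4 -6.4] open 0.0153 zaxis [-0.048  0.01  -0.999] togo [ 0.0007 -0.0006  0.0109] mag 0.010923027737939144
```

Emit:
{"op": "send_rows", "data": {
  "steps": "0.0005 -0.0005 0.003 0;0 0 0.003 0;0 0 0 0"
}}

```text
clock: 22.22
eef_pos: [0.5664, 0.1957, 0.13]
eef_rot: [[-0.993, 0.104, -0.048], [0.104, 0.995, 0.01], [0.048, 0.005, -0.999]]
wrist_force: [-0.3, -0.4, -5.0]
opening: 0.0153
```

```bash
python3 go.py .566 .1957 .1255
```

```text
22.225 [0.5664 0.1957 0.13  ] F [-0.3 -0.4 -5. ] open 0.0153 zaxis [-0.048  0.01  -0.999] togo [ 0.0002 -0.      0.0045] mag 0.004543464220616571
```

Emit:
{"op": "send_rows", "data": {
  "steps": "0 0 0.002 0;0 0 0.0015 0;0 0 0 0"
}}

```text
clock: 22.6
eef_pos: [0.5662, 0.1958, 0.1273]
eef_rot: [[-0.993, 0.104, -0.047], [0.104, 0.995, 0.01], [0.048, 0.005, -0.999]]
wrist_force: [1.1, -1.4, -4.8]
opening: 0.015
```

Emit:
{"op": "send_rows", "data": {
  "steps": "0 0 0.0015 0;0 0 0 0"
}}

```text
clock: 22.85
eef_pos: [0.566, 0.1959, 0.127]
eef_rot: [[-0.994, 0.104, -0.047], [0.103, 0.995, 0.01], [0.048, 0.005, -0.999]]
wrist_force: [-1.0, -0.8, -4.3]
opening: 0.015
```

Emit:
{"op": "send_rows", "data": {
  "steps": "0 0 0.0015 0;0 0 0 0"
}}

```text
clock: 23.1
eef_pos: [0.5657, 0.196, 0.1267]
eef_rot: [[-0.994, 0.103, -0.047], [0.103, 0.995, 0.01], [0.047, 0.005, -0.999]]
wrist_force: [-0.8, -0.9, -2.4]
opening: 0.015
```

First edge contact is at the expected height. I'll press a little further to level it.

Emit:
{"op": "send_rows", "data": {
  "steps": "0 0 0.003 0;0 0 0.003 0;0 0 0 0"
}}

```text
clock: 23.48
eef_pos: [0.5651, 0.1963, 0.1263]
eef_rot: [[-0.994, 0.101, -0.045], [0.101, 0.995, 0.01], [0.045, 0.005, -0.999]]
wrist_force: [0.5, -1.5, -3.8]
opening: 0.015
```

Emit:
{"op": "send_rows", "data": {
  "steps": "0 0 0.004 0;0 0 0.004 0"
}}

```text
clock: 23.72
eef_pos: [0.5644, 0.1963, 0.1254]
eef_rot: [[-0.994, 0.098, -0.043], [0.098, 0.995, 0.009], [0.044, 0.004, -0.999]]
wrist_force: [-10.1, -0.3, 19.9]
opening: 0.0155
```

Emit:
{"op": "send_rows", "data": {
  "steps": "-0.001 0 0.004 0;0 0 0.004 0"
}}

```text
clock: 23.98
eef_pos: [0.5645, 0.1963, 0.1254]
eef_rot: [[-0.995, 0.095, -0.041], [0.095, 0.995, 0.008], [0.042, 0.004, -0.999]]
wrist_force: [-8.9, -0.7, 16.0]
opening: 0.0149
```

```bash
python3 go.py .566 .1957 .1255; python3 look.py 12 side scene; python3 - <<'E'
from h import *
D=cv2.imread('pics/side12.png');g=D.max(2)
for v in range(174,222,2): print(v,''.join('#' if x<70 else ('.' if x<130 else 'o') for x in g[v,290:350]))
E
```

```text
23.975 [0.5645 0.1963 0.1254] F [-8.9 -0.7 16. ] open 0.0149 zaxis [-0.041  0.008 -0.999] togo [-0.0016 -0.0004 -0.0001] mag 0.0016252017463214694
24.075 [0.5645 0.1963 0.1254] [[-0.995, 0.095, -0.041], [0.095, 0.995, 0.008], [0.042, 0.004, -0.999]] [-9.2 -1.3 16.9] 0.01490058471513466
174 ooooooooooooo............##############........ooooooooooooo
176 oooooooooooo..............#############......ooooooooooooooo
178 oooooooooooo.......oooooo##############..ooooooooooooooooooo
180 ooooooooooooooooooo......#############oooooooooooooooooooooo
182 ooooooooooooo............############.oooooooooooooooooooooo
184 oooooooooooo...........oooooo########.oooooooooooooooooooooo
186 ooooooooooooo....ooooooo.#############.ooooooooooooooooooooo
188 ooooooooooooooooooooooo.#####.oooo.####.oooooooooooooooooooo
190 oooooooooooooooooooooo..###############..ooooooooooooooooooo
192 oooooooooooooooo..###########################..ooooooooooooo
194 ooooooooooooo.###################################.oooooooooo
196 ooooooooooo.#######################################.oooooooo
198 oooooooooo.#########################################oooooooo
200 oooooooooo.#########################################.ooooooo
202 oooooooooo.########################################.oooooooo
204 ooooooooooo.######################################.ooooooooo
206 ooooooooooo....#################################..oooooooooo
208 ooooo........o.oo...########################.ooo..oooooooooo
210 oooooooooooooo..oooooooooooo.......ooooooooooooo...ooooo.ooo
212 ..oooooooooooo..oooooooooooooooooooooooooooooooo..oooooooooo
214 ..........oooo..oooooooooooooooooooooooooooooooo.ooooooooooo
216 ................oooooooooooooooooooooooooooooooo..oooooooooo
218 ...............ooooooooooooooooooooooooooooooooo..ooooo.oooo
220 ......ooooo....ooooooooooooooooooooooooooooooooo.....ooooooo
```

The cover spans columns 300–342, centred over the chamber (306–337), and rests on the rim. I'll relax the load, then let go.

Emit:
{"op": "send_rows", "data": {
  "steps": "0.0008 0 -0.001 0;0 0 0 0"
}}

```text
clock: 24.32
eef_pos: [0.564, 0.1967, 0.1262]
eef_rot: [[-0.995, 0.095, -0.04], [0.095, 0.995, 0.01], [0.041, 0.006, -0.999]]
wrist_force: [-3.2, 1.2, 0.8]
opening: 0.0151
```

Emit:
{"op": "send_rows", "data": {
  "steps": "0 0 0 0;0 0 0 0;0 0 0 0;0 0 0 0",
  "claw": 0.4
}}

```text
clock: 24.82
eef_pos: [0.5663, 0.1971, 0.1258]
eef_rot: [[-0.995, 0.095, -0.036], [0.095, 0.995, 0.01], [0.037, 0.006, -0.999]]
wrist_force: [-0.6, -0.2, 0.4]
opening: 0.0467
```

Emit:
{"op": "send_rows", "data": {
  "steps": "0 0 -0.005 0;0 0 -0.02 0;0 0 -0.03 0;0 0 -0.02 0;0 0 0 0;0 0 0 0",
  "claw": 0.2
}}

```text
clock: 25.58
eef_pos: [0.5692, 0.1961, 0.2034]
eef_rot: [[-0.995, 0.095, -0.036], [0.095, 0.995, 0.01], [0.037, 0.006, -0.999]]
wrist_force: [-0.6, 0.1, 0.3]
opening: 0.0695
```

```bash
python3 go.py .565 .1957 .2; python3 look.py 13 side scene; python3 - <<'E'
from h import *
c=camera_info('side');k=camera_info('scene')
D=cv2.imread('pics/side13.png');S=cv2.imread('pics/scene13.png')
for z in(.106,.168,.18):print(z,proj(c,[.565,.1957,z]),proj(k,[.565,.1957,z]))
u,v=proj(k,[.565,.1957,.14]).astype(int);print(u,v)
o=np.hstack([cv2.resize(D[145:225,275:355],(400,400),interpolation=2),cv2.resize(S[v-50:v+50,u-50:u+50],(400,400),interpolation=2)])
cv2.imwrite('pics/m13.png',o)
E
```

```text
25.575 [0.5692 0.1961 0.2034] F [-0.6  0.1  0.3] open 0.0695 zaxis [-0.036  0.01  -0.999] togo [ 0.004  -0.0008  0.0035] mag 0.005402226002339503
25.675 [0.5693 0.196  0.2032] [[-0.995, 0.095, -0.036], [0.095, 0.995, 0.009], [0.037, 0.006, -0.999]] [-0.2 -0.3 -0.9] 0.06922777325803431
0.106 [321.30738924 199.44906619] [394.07082739 195.36304594]
0.168 [321.29915088 177.95401662] [398.26469673 176.74697835]
0.18 [321.29750723 173.66550881] [399.13310162 172.8922364 ]
396 185
```

View pics/m13.png

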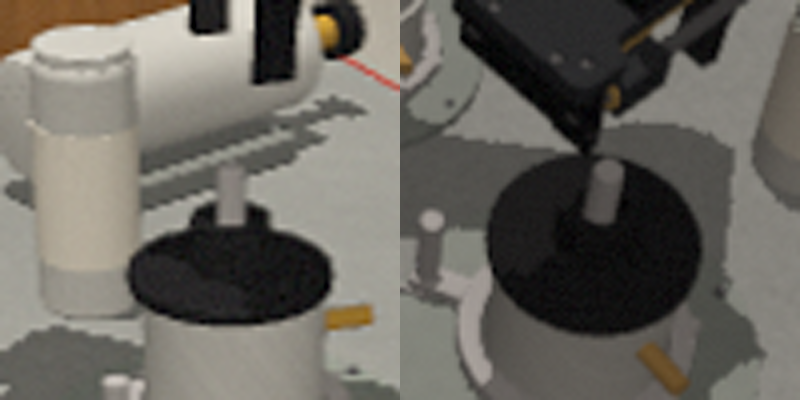

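The stem top is at side (321.2,178.6) and scene (398,176.8). Predictions for a home lid are (321.3,178.0) and (398.3,176.8), so the lid is seated and upright with the cover level on it. Now the sleeve.

```bash
python3 go.py .5636 .196 .13;python3 go.py .5636 .196 .094
```

```text
25.675 [0.5693 0.196  0.2032] F [-0.2 -0.3 -0.9] open 0.0692 zaxis [-0.036  0.009 -0.999] togo [ 0.0029 -0.001   0.0734] mag 0.07344650410532358
25.675 [0.5693 0.196  0.2032] F [-0.2 -0.3 -0.9] open 0.0692 zaxis [-0.036  0.009 -0.999] togo [ 0.0016 -0.0012  0.1094] mag 0.10937442146882186
```

Emit:
{"op": "send_rows", "data": {
  "steps": "0.002 -0.001 0.01 0;0 0 0.015 0;0 0 0.015 0;0 0 0.015 0;0 0 0.015 0;0 0 0.01 0;0 0 0 0"
}}

```text
clock: 26.55
eef_pos: [0.5616, 0.1949, 0.1136]
eef_rot: [[-0.994, 0.095, -0.043], [0.095, 0.995, 0.006], [0.044, 0.001, -0.999]]
wrist_force: [-0.1, 0.5, 0.6]
opening: 0.0695
```

```bash
python3 go.py .5636 .196 .094
```

```text
26.55 [0.5616 0.1949 0.1136] F [-0.1  0.5  0.6] open 0.0695 zaxis [-0.043  0.006 -0.999] togo [-0.0028  0.0013  0.0195] mag 0.019773797098951183
```

Emit:
{"op": "send_rows", "data": {
  "steps": "-0.0028 0.0013 0.006 0;0 0 0.006 0;0 0 0.005 0;0 0 0.002 0;0 0 0 0;0 0 0 0"
}}

```text
clock: 27.3
eef_pos: [0.5651, 0.1967, 0.0949]
eef_rot: [[-0.995, 0.095, -0.04], [0.095, 0.995, 0.007], [0.04, 0.003, -0.999]]
wrist_force: [-0.3, -0.0, 0.7]
opening: 0.0695
```

```bash
python3 go.py .5636 .196 .094; python3 look.py 14 side;python3 - <<'E'
from h import *
D=cv2.imread('pics/side14.png');g=D.max(2)
for v in range(164,212,2): print(v,''.join('#' if x<45 else '+' if x<75 else ('.' if x<130 else 'o') for x in g[v,290:352]))
t=get_state();c=camera_info('side');R=t['eef_rot']
for y in(-.035,.035):print(proj(c,t['eef_pos']+R@[0,y,-.021]))
E
```

```text
27.3 [0.5651 0.1967 0.0949] F [-0.3 -0.   0.7] open 0.0695 zaxis [-0.04   0.007 -0.999] togo [ 0.0014 -0.0008  0.0009] mag 0.001833839222739319
27.35 [0.5651 0.1967 0.0949] [[-0.995, 0.095, -0.04], [0.095, 0.995, 0.007], [0.04, 0.003, -0.999]] [-0.4  0.7 -0.6] 0.06981111403821078
164 oooooooooooo..#+++.+..#####+#####++++++++++++++++++++++++.++.o
166 ooooooooooo.ooooooo......#####++++++..+++++++++++++++++++#++#+
168 ooooooooooo..ooooooo.#+...+++#####++++++#+++#################+
170 oooooooooooooooooooo.+#####+++++#####+########################
172 oooooooooooooo.......+#######++#############################+.
174 ooooooooooooo........#########.o+#######################+.+#.o
176 oooooooooooo.........+#######+..########################+.+#.o
178 oooooooooooo.......oo.########+.###+.+######################.o
180 ooooooooooooooooooo...#####+.oo.##########################+.oo
182 ooooooooooooo.........#####+.oo.+###########+...oooooooooooooo
184 ooooooooooooo........+######.oooo.+########.oooooooooooooooooo
186 oooooooooooo.....oooo.######.oooo.+########.oooooooooooooooooo
188 ooooooooooooooooooooo.######.oooo.+########.oooooooooooooooooo
190 oooooooooooooooooooooo.+#####+++++########.ooooooooooooooooooo
192 oooooooooooooooo.+#########################++.oooooooooooooooo
194 ooooooooooooo.##################################.ooooooooooooo
196 ooooooooooo.######################################.ooooooooooo
198 oooooooooo.########################################.oooooooooo
200 oooooooooo+########################################.oooooooooo
202 oooooooooo.########################################.oooooooooo
204 ooooooooooo.######################################.ooooooooooo
206 ooooooooooo...+################################+.ooooooooooooo
208 ooooo........o..oo.#######################+..ooo..oooooooooooo
210 oooooooooooooo..ooooooooooo........ooooooooooooo...ooooo.ooooo
[326.83217438 201.09958039]
[316.33619199 190.9531313 ]
```

Emit:
{"op": "send_rows", "data": {
  "steps": "0.0008 -0.0006 0 0;0 0 0 0"
}}

```text
clock: 27.6
eef_pos: [0.5643, 0.1962, 0.0952]
eef_rot: [[-0.995, 0.095, -0.039], [0.095, 0.995, 0.008], [0.04, 0.004, -0.999]]
wrist_force: [0.8, -0.4, 0.3]
opening: 0.0694
```

Emit:
{"op": "send_rows", "data": {
  "steps": "0 0 0 0;0 0 0 0;0 0 0 0;0 0 0 0;0 0 0 0",
  "claw": 1
}}

```text
clock: 28.22
eef_pos: [0.5644, 0.1963, 0.0953]
eef_rot: [[-0.995, 0.095, -0.039], [0.095, 0.995, 0.008], [0.04, 0.004, -0.999]]
wrist_force: [0.3, -0.5, 0.0]
opening: 0.0431
```

```bash
python3 go.py .5636 .196 .194
```

```text
28.225 [0.5644 0.1963 0.0953] F [ 0.3 -0.5  0. ] open 0.0431 zaxis [-0.039  0.008 -0.999] togo [ 0.0047 -0.     -0.0985] mag 0.0986604312258347
```

The sleeve is held. I'll lift straight up slowly, compensating for the tool tilt.

Emit:
{"op": "send_rows", "data": {
  "steps": "0.0001 0 -0.003 0;0.0002 0 -0.004 0;0.0002 0 -0.005 0;0.0002 0 -0.005 0;0.0002 0 -0.005 0;0 0 0 0"
}}

```text
clock: 28.98
eef_pos: [0.5637, 0.1959, 0.1183]
eef_rot: [[-0.995, 0.095, -0.041], [0.095, 0.995, 0.007], [0.041, 0.003, -0.999]]
wrist_force: [0.3, -0.4, -1.6]
opening: 0.0432
```

```bash
python3 go.py .5644 .1963 .195
```

```text
28.975 [0.5637 0.1959 0.1183] F [ 0.3 -0.4 -1.6] open 0.0432 zaxis [-0.041  0.007 -0.999] togo [ 0.0025  0.0007 -0.0766] mag 0.07669271579277724
```

The load is 1.6 N, so only the cover is lifted. Continuing.

Emit:
{"op": "send_rows", "data": {
  "steps": "-0.0004 0 -0.006 0;0.0002 0 -0.006 0;0.0002 0 -0.006 0;0.0002 0 -0.006 0;0.0002 0 -0.006 0;0.0002 0 -0.006 0;0 0 0 0"
}}

```text
clock: 29.85
eef_pos: [0.5647, 0.1957, 0.1571]
eef_rot: [[-0.995, 0.096, -0.04], [0.095, 0.995, 0.008], [0.041, 0.004, -0.999]]
wrist_force: [-0.3, 0.6, -1.3]
opening: 0.043
```

```bash
python3 go.py .5644 .1963 .195
```

```text
29.85 [0.5647 0.1957 0.1571] F [-0.3  0.6 -1.3] open 0.043 zaxis [-0.04   0.008 -0.999] togo [ 0.0019  0.0007 -0.0378] mag 0.03789961684172697
```

Emit:
{"op": "send_rows", "data": {
  "steps": "0.0003 0 -0.006 0;0.0003 0 -0.006 0;0.0003 0 -0.006 0;0.0003 0 -0.006 0;0.0003 0 -0.006 0;0.0002 0 -0.005 0;0 0 0 0;0 0 0 0"
}}

```text
clock: 30.85
eef_pos: [0.5641, 0.1955, 0.1943]
eef_rot: [[-0.995, 0.096, -0.041], [0.095, 0.995, 0.007], [0.042, 0.003, -0.999]]
wrist_force: [-0.7, 0.7, -1.7]
opening: 0.0435
```

```bash
python3 go.py .5644 .1963 .195; python3 look.py 15 side scene;python3 - <<'E'
from h import *
D=cv2.imread('pics/side15.png');g=D.max(2)
for v in range(140,236,2): print(v,''.join('#' if x<45 else '+' if x<75 else ('.' if x<130 else 'o') for x in g[v,280:362]))
c=camera_info('side')
for z in(.168,.106,.1,.206):print(z,proj(c,[.565,.1957,z]))
S0=cv2.imread('pics/scene0.png');S=cv2.imread('pics/scene15.png')
d=(cv2.absdiff(S0,S).max(2)>40).astype(np.uint8);d=cv2.morphologyEx(d,cv2.MORPH_OPEN,np.ones((3,3)))
n,_,st,_=cv2.connectedComponentsWithStats(d);print(st[1:][st[1:,4]>40])
E
```

```text
30.85 [0.5641 0.1955 0.1943] F [-0.7  0.7 -1.7] open 0.0435 zaxis [-0.041  0.007 -0.999] togo [-0.0002  0.0008 -0.0007] mag 0.0010451723764364409
30.95 [0.5642 0.1955 0.1943] [[-0.995, 0.096, -0.041], [0.095, 0.995, 0.007], [0.041, 0.003, -0.999]] [ 0.6 -1.  -0.8] 0.04313890428908641
140 ......ooo........................######################################.oooooooooo
142 o.....ooo......................o.#############################+....ooooooooooooooo
144 o.....ooo..........o.........oo..########+.########+oooooooooo..oooooooooooooooooo
146 ......ooo...o................oooo.#######+.########.ooooo.########.ooooooooooooooo
148 .......oo.............ooooooooooo.#################oooooooooo.#####.oooooooooooooo
150 .....oooooooooooooooooooooooooooo+################+ooooooooooo.####+oooooooooooooo
152 .oooooooooooooooooooooooooooooooo+################.ooooooooooo.####+oooooooooooooo
154 ooooooooooooooooooooooooooooooooo#################ooooooooo.++#####ooooooooooooooo
156 ooooooooooooooooooooooooooooooooo#################ooooooooo.##+.oooooooooooooooooo
158 oooooooooooooooooooooooooo..
[... 3587 characters left out ...]
26639]
 [  456    27    15    24   139]
 [  137    36    14    15   122]
 [  153    41    10    11    70]
 [  167    46    16     7    65]
 [  172    55    16     5    49]
 [  189    62    21    27   258]
 [  336    81    16    46   369]
 [  178    84     9    13    76]
 [  108    86    10     8    56]
 [  104    95    13    14   100]
 [  122    98    37    35   445]
 [  224   114    61    28   875]
 [  193   127    12    10    79]
 [  211   134    28    19   265]
 [  277   144    19    14   173]
 [  133   148     6    12    58]
 [  172   157    11    11    77]
 [  229   157    16    24   171]
 [  313   159    11     6    46]
 [  421   226     6    10    41]
 [  246   328    59    60  2692]]
```

The cover is level at the target height, and the stem (columns 319–323) stands unmoved in the seated seal lid. I'll let it settle and hand in.

Emit:
{"op": "send_rows", "data": {
  "steps": "0 0 0 0;0 0 0 0"
}}

```text
clock: 31.2
eef_pos: [0.564, 0.1954, 0.1939]
eef_rot: [[-0.995, 0.096, -0.042], [0.095, 0.995, 0.007], [0.042, 0.003, -0.999]]
wrist_force: [-0.6, 0.7, -1.3]
opening: 0.0431
```

```bash
python3 go.py .5644 .1963 .195; python3 -c "
from bench import *
print(hand_in())"
```

```text
31.2 [0.564  0.1954 0.1939] F [-0.6  0.7 -1.3] open 0.0431 zaxis [-0.042  0.007 -0.999] togo [-0.0003  0.0009 -0.0011] mag 0.0014614289392433828
the job is handed in; nothing more can be done
None
```

The job is handed in at 31.2 s on the clock. The lock ring is at the locked mark, the seal lid is home in the chamber, and the gripper holds the dust cover about 99 mm above where it sat.

**Last checks:**
- **Ring:** the post top was within 1.5 pixels of the predicted locked position, with a rib on each side. I did not look at it again after placing the lid, though nothing went near it.
- **Seal lid:** after release, the stem top was within a pixel of the predicted home position in both the scene and side views. After the cover came off, the stem was still centred in the side view; its top row could not be read clearly against the cover.
- **Cover:** the load is about 1.5 N, so only the cover is lifted. It looks level in the side view.
- **Other things on the desk:** a scene comparison showed no changes that I could tie to them moving. Arm shadows cluttered it and the arm hid part of the view.

**What disagreed:**
- **Gripper height:** the fingertips sat about 35 mm higher than the reported tool pose implied. My first close on the post caught nothing, and after that I set heights from the camera.
- **Tool tilt:** it drifted to about 2.5°, so the lid touched down on one edge first. Pressing with about 20 to 25 N levelled it.

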